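# Ease off the ratchet clamp and take out the mended toy horse

## Task

The glue on the little wooden horse has set: free it from the green ratchet clamp and stand it upright in the middle of the cork mat, set down and not dropped. Before you lift the orange collar, push the lever just until your hand has taken its load, so that the pawl is not dragged out of a loaded tooth, but move the collar no more than 1 mm beyond that point, not to dent the horse; then ease the lever back under control, without letting it fly, and leave it leaning back at least two teeth with the pawl dropped fully into a tooth. Leave everything else on the bench where it is.

Things in the scene. Friction and masses are not known exactly. Their poses are not given: they have to be found in the camera images.
- clamp: Green bench clamp, fixed; base plate 124 (x) x 236 (y) x 14 mm. Origin on the bench straight below the lever's axle, which lies 52 mm up along x; y is the way it pushes, towards the horse. A ram 112 mm up, driven by the lever, runs along y through a guide (y 38 to 60 mm, 56 mm wide, top 128 mm up). The horse stands on a wooden bed (y 67 to 117 mm, top 46 mm up) between pad and fence.
- lever (a joint): Lever angle about the axle, rad. Clamped: 0.005 to 0.023, upright, held by the pawl alone (pawl and tooth give a little); 0: load just off the pawl; positive leans back to the clamp's -y and draws the pad back 60 mm per rad; stops -0.35, 0.88. A point r along the lever is at clamp y = -r sin(angle), z = 52 mm + r cos(angle). Past 0.1 it swings freely; leaning back it falls until the pawl catches.
- pawl (a joint): Lift of the sprung pawl along the lever, m. 0: seated at the bottom of a tooth gap; clear of the tooth tips from 0.0065; stop at 0.010. Off load, lifting takes 6 N at 0 and 9 N at 0.010 (spring and weight); in a loaded tooth it jams and takes up to 15 N more. The brass pawl and the orange collar are one piece.
- collar (a point): Centre of the orange collar on the lever, 30 mm (clamp's x) by 32 mm (along the swing; these faces bulge, 26 mm at the ends), 36 mm high, 122 mm from the axle when the pawl is seated; it slides up along the lever to lift the pawl. Its axes turn with the lever: z along it, away from the axle. The lever's stem and black cap (22 mm across) end 46 mm above this point.
- ratchet: Dark steel ratchet wheel fixed to the clamp, 88 mm across the tips, 24 teeth 7 mm deep. Origin on the axle. The steep side of a tooth stops the seated pawl at lever angles 0, 0.262, 0.524 and 0.785; over the 0.26 before each of these the gap deepens towards that stop, so a pawl let down there slides to the bottom as the lever falls back against it.
- blade: The pawl's brass blade, 7 mm thick, below the collar; its end drops between the teeth of the ratchet wheel. Origin on the axle while seated, rising with the pawl; axes as the lever's.
- pad: Sprung rubber pad, 22 mm across, at the ram's end, pressing on the horse along the clamp's +y with 6 to 30 N, different each time and not visible. Origin: centre of its face. Pushing the collar towards +y, square to the lever, with some 4 to 19 N takes the load off the pawl: the lever then stands at 0. From there each mm at the collar adds 1.5 N there and 3 N on the horse.
- fence: Wooden backing jaw 90 mm wide, 76 mm high, standing on the level of the bed behind the horse, top 122 mm above the bench. Origin: bottom edge of the middle of the face that the horse leans on; its y axis points away from the horse.
- horse: White wooden horse with orange mane, blue saddle cloth and green bridle on a plinth 110 (x) x 34 (y) x 12 mm; body 34 mm thick, back 80 mm and head 135 mm above the underside, 143 mm with the orange forelock; 160 g. Origin: centre of the plinth's underside; x towards the head, z up. In the clamp its x lies along the clamp's x.
- neck (a point): Centre of the horse's neck, 28 mm ahead of and 112 mm above its origin: neck 28 mm (x) x 24 mm (y) and, above it, the head 22 mm thick, from x = 16 to 66 mm; good to grip across y from above. Axes as the horse's.
- mat: Cork mat 190 (x) x 170 (y) x 6 mm fixed to the bench. Origin: centre of its underside.
- glue: White glue bottle, 46 mm across, 125 mm high, standing at the clamp. Bystander. Origin at its underside.
- car: Red and yellow wooden car, 85 x 48 x 52 mm, standing by the mat. Bystander. Origin at its underside.
- balloon: Red and white wooden hot-air balloon, 72 mm across, 127 mm high, standing by the mat. Bystander. Origin at its underside.
- mallet: Small hammer, 220 mm long, lying. Bystander.
- screwdriver: Screwdriver, 180 mm long, lying by the clamp. Bystander.
- mug: Blue mug, 76 mm across, 85 mm high. Bystander. Origin at its underside.
Mind the look-alikes: they are no part of the job. There is more than one size of the horse; the job needs the smaller.

How it is judged (in metres and radians):
On the way, in this order (a step that is already met when the one before it is completed fails the run):
1. the pawl is lifted clear of the tooth while the lever is still held where it was clamped (value of joint pawl above 0.0066 m and value of joint lever below 0.06 rad), for 0.1 s.
2. the lever has been eased back at least two teeth and the pawl is down in a tooth (value of joint lever above 0.45 rad and value of joint pawl below 0.0025 m), for 0.2 s.
At the end, for the whole second after the job is handed in: The horse stands upright (within 0.1 rad) and still on the cork mat, its plinth's centre within 45 mm of the mat's centre, let go; the lever leans back past 0.45 rad with the pawl dropped into a tooth (lift under 2.5 mm) (all of step 2 and horizontal distance between horse and mat below 0.045 m and z of horse in the frame of mat between 0.003 and 0.01 m and angle between horse's own z axis and vertical below 0.1 rad and linear speed of horse below 0.02 m/s and angular speed of horse below 0.2 rad/s and contact force between the fingers and horse below 0.05 N); the robot touches nothing.
It fails at once if the horse is squeezed harder than needed: the lever is pushed past -0.0085 rad, well over 1 mm at the collar beyond the point where the load is off the pawl, or the pad presses with over 46 N (value of joint lever below -0.0085 rad or contact force between pad and horse above 46 N).
It fails at once if the pawl is dragged out of a loaded tooth: lifted over 2 mm while more than 8 N still acts between it and the ratchet wheel, the lever still clamped (under 0.1 rad) (value of joint pawl above 0.002 m and value of joint lever below 0.1 rad and contact force between blade and ratchet above 8 N).
It fails at once if the lever flies back faster than 2.5 rad/s (velocity of joint lever above 2.5 rad/s).
It fails at once if the horse is dropped: it moves faster than 0.35 m/s with no finger on it (linear speed of horse above 0.35 m/s and contact force between the fingers and horse below 0.01 N).
It fails at once if a bystander is moved more than 30 mm (distance of any of glue, car, balloon, mallet, screwdriver, mug from where it was at the start of the episode above 0.03 m).
It also fails if it takes over 72 s, if anything falls off the work surface, if the arm or the gripper's body presses on something with over 40 N, if the wrist force passes 120 N, or if a joint passes its speed limit or range.

## Robot

A 7-joint arm with a two-finger parallel gripper is mounted at the origin on the work surface. World frame = base frame: x ahead of the robot, y to its left, z up, the work surface at z = 0. Lengths are in m, angles in degrees, forces in N, time in s.
With the tool pointing down it reaches from about 0.425 to 1.025 m from the base axis. Payload 9.4 kg.
Tool frame: the origin (TCP) lies between the finger pads; the fingertips stand 11 mm ahead of it and the grasp point (between the pads) lies 8 mm behind it (arm.tcp_to_tips is the z of the fingertips in the tool frame, in m); z points along the fingers, y is the line along which they close (so a half turn about z gives the same grasp; the last joint's range is limited). The gripper opens to 93 mm and grips with 3 to 60 N. Pads are 15 mm wide; open, the fingers measure 128 mm over their backs; the gripper's body (75 mm by 188 mm) begins 65 mm behind the grasp point.
Start: joints at [69.803, 34.337, -0.143, 91.639, 0.103, 54.024, -4.572], TCP at [0.197, -0.698, 0.23] pointing down, gripper open.
Joint ranges: [-147.43, 147.43], [-19.82, 112.94], [-74.19, 73.91], [6.32, 146.72], [-59.91, 239.91], [6.04, 106.73], [-150.56, 150.56]. Speed limits (degrees/s): [127.2, 127.2, 172.46, 172.46, 180, 180, 180].

## Interface

Orientations are given as [roll, pitch, yaw] about the fixed x, y, z axes, in that order (R = Rz(yaw) Ry(pitch) Rx(roll)).
In Python, from rig import arm gives the robot as it stands. The module is installed in compiled form; this text tells all that it offers.
- The arm moves only by the shell command python3 -m inch 'ROWS'. ROWS is rows parted by semicolons, their numbers by spaces, 1 to 12 of them, each of 7 numbers: a rotation vector rx, ry, rz in degrees, then dx, dy, dz in m, then the opening from 0.0 (shut) to 1.0 (fully open); each row is the pose to reach, as a shift and turn from the pose commanded when the command began, along the tool's axes at that moment; what a row does not reach only later rows make up. A row lasts 1/8 s, in which the tool goes at most 0.0625 m and 10.7 degrees, less where a joint would pass 70% of its speed; a pose out of reach is approached as far as the arm can. The fingers move at their own pace and stop on an object; the grip force is fixed at half the most. Time passes only in rows, so rows that do not move let the fingers close. It prints the time, the measured TCP pose, the force, the opening and the grip force at its end.
- arm.state(): the state, without advancing time (a new reading comes with each control period).
- arm.read_camera(name): name is "scene" or "top"; returns a dict with "img" (480x640x3 uint8, red, green, blue), "depth" (480x640 float32, m along the optical axis (not along the pixel's ray), 0 where there is no reading), "intrinsics" (3x3 intrinsics, pixels), "eye" and "attitude" of the camera in the world. Camera axes: x right, y down, z forward; pixel columns grow to the right and rows downward; lengths in m; the calibration is good to about 2 mm. A picture is of the moment at which its call begins.
- arm.finish_job(): hands the job in; it is judged then, once.
Trained networks look in a picture, given as the dict that the camera call returned (one of the last four; its "shot" number tells which), for a name from the list of things; names that differ only in an ending like _2 or _b are one class to them, and where a whole thing is asked for, a point or a joint stands for the part that bears it (a point fixed in the world has none). Each returns a list of dicts, best first, with "confidence" (0 to 1); they miss things now and then, are a little off and sometimes report something else, mostly with a low value. They report only what shows in the picture. A call takes as long as a camera call. They do not tell look-alikes from the thing itself.
- arm.boxes_of(picture, target): "pixel" ([column, row] in pixels, amid what is visible of it).
- arm.trace(picture, target): "region" (480x640 bool, what is visible of it) and "pixel" ([column, row] in pixels, amid what is visible of it).
- arm.pinpoint(picture, target): "pixel" ([column, row] in pixels: a listed point, or the origin of a listed thing).
The state is a dict: "time_s": time; "joint_pos": joint angles; "joint_vel": joint speeds; "joint_torque": joint torques, N m; "ee_pos": TCP position; "tool_rot": TCP orientation; "ft_force": force on the tool from outside, world axes, zero at the start; "wrist_torque": the same for the moment, N m; "gripper_width": opening from 0.0 (shut) to 1.0 (fully open); "grasp_force": force on a finger pad.
Only numpy, scipy, OpenCV 4.12 (cv2) and the standard library are available. Lean on these libraries where they do the work, as an engineer would, in place of code of your own. Each camera call takes 0.05 s, during which the arm holds its last target. There are 200 camera calls.

## Working session

There is one attempt and no reset: what is moved stays moved. The work goes in short steps, Python scripts to look and compute and a shell command to move; the robot and the scene stay as the last step left them, time stands still between calls to the robot, and variables do not carry over. Pictures are saved under pics/ and viewed, at most 10 in all, crops included, and the job is handed in when it is done.

```bash
mkdir -p pics; cat > h.py <<'E'
import numpy as np, cv2
from scipy.spatial.transform import Rotation as R
from rig import arm
def cam(p):
    a=np.array(p["attitude"],float)
    M=a if a.shape==(3,3) else R.from_euler('xyz',a,degrees=True).as_matrix()
    return np.array(p["intrinsics"]),np.array(p["eye"]),M
def ray(p,px):
    K,e,M=cam(p); return e,M@np.linalg.inv(K)@np.array([px[0],px[1],1.])
def atz(p,px,z):
    e,d=ray(p,px); return e+d*(z-e[2])/d[2]
def cloud(p,mask=None):
    K,e,M=cam(p); D=p["depth"]; m=D>0
    if mask is not None: m&=mask
    v,u=np.nonzero(m); d=D[v,u]
    return e+(np.c_[(u-K[0,2])/K[0,0]*d,(v-K[1,2])/K[1,1]*d,d])@M.T,u,v
def proj(p,X):
    K,e,M=cam(p); c=(np.atleast_2d(X)-e)@M; q=c@K.T; return q[:,:2]/q[:,2:]
def save(p,n): cv2.imwrite("pics/"+n,cv2.cvtColor(p["img"],cv2.COLOR_RGB2BGR))
E
python3 - <<'E'
from h import *
np.set_printoptions(precision=4,suppress=True)
print(arm.state())
for n in("scene","top"):
    p=arm.read_camera(n); save(p,n+"0.png"); print(n,p["eye"],p["attitude"],p["intrinsics"])
    for t in("clamp","horse","neck","collar","mat","pad","fence","ratchet","lever"):
        print(t,[(np.round(d["pixel"]).tolist(),round(d["confidence"],2)) for d in arm.pinpoint(p,t)] if t!="lever" else "")
E
```

```text
{'time_s': 0.0, 'joint_pos': array([69.8031, 34.3845, -0.1452, 91.6787,  0.1044, 54.0244, -4.5711]), 'joint_vel': array([-0.0508, -0.0393, -0.0223, -0.0842,  0.067 , -0.0318,  0.006 ]), 'joint_torque': array([  0.0011, -76.5064,   1.4965, -25.2339,  -0.0526,   0.0169,
         0.0001]), 'ee_pos': array([ 0.1973, -0.6972,  0.2288]), 'tool_rot': array([-179.9129,    0.0094,   15.8071]), 'ft_force': array([-0.6117, -0.1919, -0.2617]), 'wrist_torque': array([ 0.0272, -0.0366,  0.0057]), 'grasp_force': 0.0, 'gripper_width': 1.0001940359678783}
scene [1.5955 0.4423 0.9601] [-125.6862   -0.9742  118.2999] [[602.6885   0.     321.5539]
 [  0.     602.6885 245.525 ]
 [  0.       0.       1.    ]]
clamp []
horse [([491.0, 290.0], 0.8), ([482.0, 330.0], 0.75)]
neck [([501.0, 254.0], 0.76), ([494.0, 297.0], 0.61)]
collar [([449.0, 271.0], 0.72)]
mat [([283.0, 276.0], 0.89)]
pad [([484.0, 304.0], 0.47)]
fence [([494.0, 328.0], 0.62), ([217.0, 294.0], 0.46)]
ratchet [([445.0, 314.0], 0.95)]
lever 
top [ 0.3408 -0.0747  1.2414] [-168.2777   -0.1014  -84.896 ] [[525.3021   0.     324.274 ]
 [  0.     525.3021 238.0018]
 [  0.       0.       1.    ]]
clamp [([213.0, 240.0], 0.78)]
horse [([166.0, 236.0], 0.96), ([171.0, 320.0], 0.59)]
neck [([152.0, 299.0], 0.91), ([152.0, 209.0], 0.59)]
collar [([194.0, 228.0], 0.71)]
mat [([388.0, 249.0], 0.89)]
pad [([164.0, 232.0], 0.55)]
fence [([384.0, 193.0], 0.22)]
ratchet [([206.0, 234.0], 0.65)]
lever
```

View pics/scene0.png

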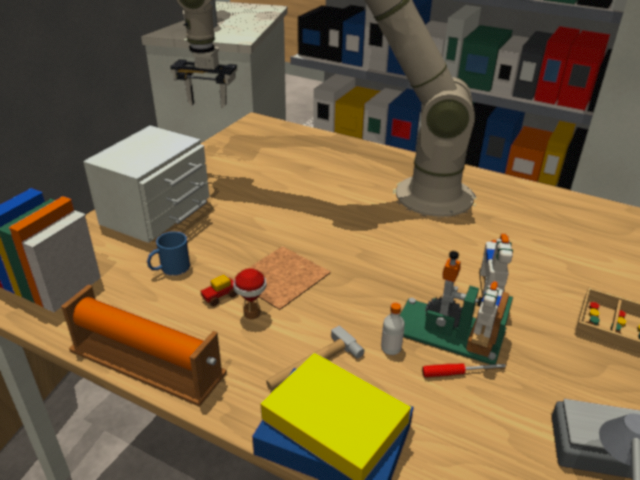

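View pics/top0.png

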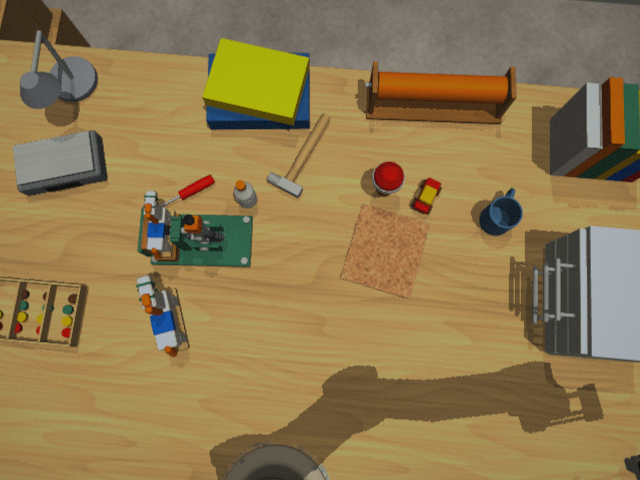

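The top view shows the clamp with the horse at (155,232), its head towards the top of the picture, and the lever at (194,228). The bigger look-alike stands free at (163,315), and the mat is at (385,250). Next I measure the poses.

```bash
python3 - <<'E'
from h import *
np.set_printoptions(precision=4,suppress=True)
P={n:arm.read_camera(n) for n in("top","scene")}
p=P["top"]
def rect(pts,n):
    r=cv2.minAreaRect((pts[:,:2]*1000).astype(np.float32)); print(n,r,len(pts)); 
for n,p in P.items():
    hsv=cv2.cvtColor(p["img"],cv2.COLOR_RGB2HSV)
    X,u,v=cloud(p); h=hsv[v,u]
    g=(h[:,0]>65)&(h[:,0]<90)&(h[:,1]>120)&(abs(X[:,2]-.014)<.007)
    near=g&(X[:,0]>.3)&(X[:,1]>.1)&(X[:,1]<.6)&(X[:,0]<.9)
    rect(X[near],n+" plate")
    tr=arm.trace(p,"mat")[0]["region"]; Xm,_,_=cloud(p,tr); rect(Xm[(abs(Xm[:,2]-.006)<.006)],n+" mat")
    # orange collar
    o=(h[:,0]<14)&(h[:,1]>170)&(X[:,2]>.13)&(X[:,2]<.21)&(X[:,0]>.4)&(X[:,0]<.7)&(X[:,1]>.1)&(X[:,1]<.45)
    q=X[o]; print("orange",len(q), q.min(0) if len(q) else 0,q.max(0) if len(q) else 0, np.median(q,0))
# triangulate networks
for t in("collar","neck","ratchet","horse","mat"):
    A={n:arm.pinpoint(P[n],t) for n in P}
    for a in A["top"]:
        for b in A["scene"]:
            e1,d1=ray(P["top"],a["pixel"]);e2,d2=ray(P["scene"],b["pixel"])
            s=np.linalg.lstsq(np.c_[d1,-d2],e2-e1,rcond=None)[0]
            x1=e1+s[0]*d1;x2=e2+s[1]*d2
            if np.linalg.norm(x1-x2)<.02: print(t,(x1+x2)/2,np.linalg.norm(x1-x2),a["confidence"],b["confidence"])
c=p=P["scene"]["img"][220:380,370:530]; cv2.imwrite("pics/c1.png",cv2.cvtColor(cv2.resize(c,None,fx=3.7,fy=3.7,interpolation=cv2.INTER_CUBIC),cv2.COLOR_RGB2BGR))
E
```

```text
top plate ((513.2250366210938, 348.0816955566406), (160.5985870361328, 497.6937255859375), 20.5880069732666) 2052
top mat ((579.4937744140625, -202.6862030029297), (171.878662109375, 191.6988067626953), 78.26151275634766) 5444
orange 229 [0.4002 0.2012 0.1359] [0.5983 0.3184 0.1983] [0.5608 0.2191 0.1853]
scene plate ((524.6100463867188, 368.36553955078125), (174.19479370117188, 491.242919921875), 21.702898025512695) 1484
scene mat ((579.1484375, -205.0198974609375), (178.80548095703125, 199.349853515625), 78.00078582763672) 2653
orange 311 [0.4008 0.2011 0.1558] [0.6023 0.3186 0.2035] [0.5811 0.2236 0.1836]
collar [0.5674 0.2177 0.1729] 0.003943556718363484 0.69 0.87
neck [0.4037 0.289  0.1382] 0.0039247811298577144 0.92 0.97
neck [0.5947 0.3139 0.1632] 0.0021020046244925685 0.86 0.95
ratchet [0.5733 0.2235 0.0537] 0.0029396553729434545 0.47 0.67
horse [0.5481 0.2909 0.1351] 0.013420682728087817 0.67 0.71
horse [0.5677 0.3139 0.0418] 0.0013046443154093878 0.67 0.63
horse [0.3712 0.2772 0.0018] 0.00893564058757755 0.57 0.71
```

View pics/c1.png

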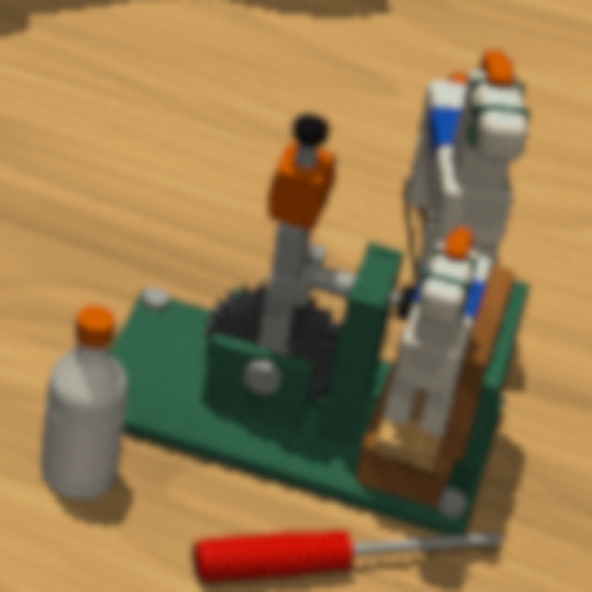

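```bash
python3 - <<'E'
from h import *
np.set_printoptions(precision=4,suppress=True)
P={n:arm.read_camera(n) for n in("top","scene")}
for n,p in P.items():
    hsv=cv2.cvtColor(p["img"],cv2.COLOR_RGB2HSV)
    X,u,v=cloud(p); h=hsv[v,u]
    box=(X[:,0]>.46)&(X[:,1]>.05)&(X[:,1]<.42)&(X[:,0]<.70)
    g=box&(h[:,0]>65)&(h[:,0]<90)&(h[:,1]>120)
    q=X[g&(abs(X[:,2]-.014)<.007)]
    print(n,"plate",cv2.minAreaRect((q[:,:2]*1000).astype(np.float32)),len(q),np.median(q[:,2]))
    q=X[g&(abs(X[:,2]-.128)<.006)]
    if len(q)>10: print(" guide",cv2.minAreaRect((q[:,:2]*1000).astype(np.float32)),len(q),np.median(q[:,2]))
    o=box&(h[:,0]<14)&(h[:,1]>150)&(X[:,1]<.27)&(X[:,2]>.1)
    q=X[o]; print(" collar",len(q),q.min(0),q.max(0)); t=q[q[:,2]>.18]; print("  top",cv2.minAreaRect((t[:,:2]*1000).astype(np.float32)))
    k=box&(h[:,2]<60)&(X[:,2]>.195); print(" cap",k.sum(),np.median(X[k],0),X[k].min(0) if k.any() else 0,X[k].max(0) if k.any() else 0)
    w=box&(X[:,2]>.165)&(X[:,1]>.28); q=X[w];print(" head",len(q),cv2.minAreaRect((q[:,:2]*1000).astype(np.float32)),q[:,2].max())
    f=box&(abs(X[:,2]-.122)<.004)&(X[:,1]>.28)&(h[:,0]<25)&(h[:,1]>80);q=X[f]
    if len(q)>10: print(" fence",len(q),cv2.minAreaRect((q[:,:2]*1000).astype(np.float32)))
E
```

```text
top plate ((564.6410522460938, 237.27938842773438), (120.32589721679688, 232.84071350097656), 3.9995226860046387) 1975 0.01419676906067835
 guide ((562.366455078125, 268.1973571777344), (55.135807037353516, 21.195053100585938), 2.440159320831299) 219 0.12750756566724197
 collar 167 [0.5498 0.1309 0.1198] [0.6701 0.2316 0.2211]
  top ((559.0414428710938, 211.09410095214844), (20.749021530151367, 38.954071044921875), 45.933616638183594)
 cap 85 [0.5654 0.2169 0.22  ] [0.5565 0.2071 0.2146] [0.5759 0.2274 0.2242]
 head 347 ((598.72412109375, 313.8297119140625), (60.96748352050781, 25.48211097717285), 6.520284175872803) 0.19307746130307635
 fence 167 ((542.7115478515625, 333.0893249511719), (91.19011688232422, 31.25145149230957), 24.533180236816406)
scene plate ((571.7294311523438, 237.27548217773438), (120.43185424804688, 225.39564514160156), 4.213700294494629) 1457 0.014066667254019727
 guide ((570.077880859375, 268.1812438964844), (53.060787200927734, 17.86922264099121), 8.041132926940918) 115 0.12675156873764604
 collar 310 [0.55   0.131  0.1102] [0.6909 0.2347 0.2116]
  top ((569.223388671875, 217.63323974609375), (37.17095184326172, 29.20608139038086), 9.18134593963623)
 cap 50 [0.5743 0.2176 0.2186] [0.5633 0.2101 0.2078] [0.5816 0.2255 0.2233]
 head 280 ((603.3953857421875, 313.2464904785156), (64.14631652832031, 24.19931411743164), 2.7532191276550293) 0.19261616320157426
 fence 185 ((562.55615234375, 312.60040283203125), (91.9330062866211, 57.12537384033203), 4.073975086212158)
```

```bash
cat >> h.py <<'E'
def tool(tgt,yaw=None,s=None):
    s=s or arm.state(); Rt=R.from_euler('xyz',s["tool_rot"],degrees=True)
    d=Rt.inv().apply(np.array(tgt)-s["ee_pos"])
    rv=(Rt.inv()*R.from_euler('xyz',[180,0,yaw],degrees=True)).as_rotvec(degrees=True) if yaw is not None else np.zeros(3)
    return np.r_[rv,d]
E
python3 - <<'E'
from h import *
np.set_printoptions(precision=4,suppress=True)
p=arm.read_camera("top"); X,u,v=cloud(p)
m=(X[:,1]<-.45)&(X[:,0]>.15)&(X[:,2]>.03)&(u>520)&(v<370); print("cabinet",X[m].min(0),X[m].max(0))
for t in [(.22,-.5,.33),(.42,-.2,.33),(.54,0,.33),(.57,.217,.33)]: print(t,tool(t,4.1))
E
```

```text
cabinet [ 0.3695 -0.7956  0.03  ] [ 0.9567 -0.4943  0.2263]
(0.22, -0.5, 0.33) [-0.0011  0.0027 11.7029  0.0756 -0.184  -0.1004]
(0.42, -0.2, 0.33) [-0.0011  0.0027 11.7029  0.3497 -0.4182 -0.1004]
(0.54, 0, 0.33) [-0.0011  0.0027 11.7029  0.5196 -0.5779 -0.1004]
(0.57, 0.217, 0.33) [-0.0011  0.0027 11.7029  0.6076 -0.7786 -0.1004]
```

```bash
python3 -m inch '0 0 4 0.03 -0.06 -0.04 0.5; 0 0 8 0.05 -0.12 -0.08 0.5; 0 0 11.7 0.0756 -0.184 -0.1 0.5; 0 0 11.7 0.12 -0.22 -0.1 0.5; 0 0 11.7 0.165 -0.26 -0.1 0.5; 0 0 11.7 0.21 -0.3 -0.1 0.5; 0 0 11.7 0.255 -0.34 -0.1 0.5; 0 0 11.7 0.30 -0.38 -0.1 0.5; 0 0 11.7 0.35 -0.418 -0.1 0.5; 0 0 11.7 0.39 -0.455 -0.1 0.5; 0 0 11.7 0.43 -0.495 -0.1 0.5; 0 0 11.7 0.475 -0.537 -0.1 0.5'; python3 - <<'E'
from h import *
np.set_printoptions(precision=4,suppress=True)
print(tool((.57,.217,.30),4.1), arm.state()["joint_pos"])
E
```

```text
time_s: 3.25
ee_pos: [0.5077, -0.0519, 0.33]
tool_rot: [180.0, -0.0, 4.1]
ft_force: [-0.5, -0.4, -0.2]
gripper_width: 0.502
grasp_force: 0.0
[ 0.0188 -0.0446 -0.0184  0.0812 -0.2638  0.03  ] [ 12.0213  13.764  -15.6037 111.5363   4.4906  55.2262 -91.6355]
```

```bash
python3 -m inch '0 0 0 0.016 -0.053 0 0.5; 0 0 0 0.032 -0.106 0 0.5; 0 0 0 0.048 -0.158 0 0.5; 0 0 0 0.064 -0.21 0 0.5; 0 0 0 0.081 -0.2638 0.015 0.5; 0 0 0 0.081 -0.2638 0.03 0.5; 0 0 0 0.081 -0.2638 0.03 0.5'; python3 - <<'E'
from h import *
np.set_printoptions(precision=4,suppress=True)
s=arm.state(); tcp=s["ee_pos"]
for n in("scene","top"):
    p=arm.read_camera(n); save(p,n+"1.png")
    Rt=R.from_euler('xyz',s["tool_rot"],degrees=True).as_matrix()
    tips=[tcp+Rt@np.array([0,k*.0232,.011]) for k in(1,-1)]
    print(n,"tips proj",proj(p,tips),"lever cap proj",proj(p,[.5697,.2175,.22]))
    a,b=(proj(p,[tcp])[0]-[70,60]).astype(int)
    c=p["img"][max(b,0):b+150,max(a,0):a+200]; cv2.imwrite(f"pics/c2{n}.png",cv2.cvtColor(cv2.resize(c,None,fx=3,fy=3,interpolation=cv2.INTER_CUBIC),cv2.COLOR_RGB2BGR)); print(a,b)
a,b=[cv2.imread(f"pics/c2{n}.png") for n in("scene","top")]
cv2.imwrite("pics/c2.png",cv2.resize(np.hstack([a[:,:400],b[:,:400]]),(800,450)))
E
```

```text
time_s: 4.12
ee_pos: [0.5681, 0.2143, 0.2982]
tool_rot: [179.9, 0.2, 4.1]
ft_force: [-0.0, -0.1, 0.2]
gripper_width: 0.5
grasp_force: 0.0
scene tips proj [[446.351  222.7895]
 [468.9679 228.3504]] lever cap proj [[454.042  253.1956]]
388 161
top tips proj [[193.0138 209.9125]
 [168.2966 209.4977]] lever cap proj [[188.1074 217.3863]]
109 148
```

View pics/c2.png

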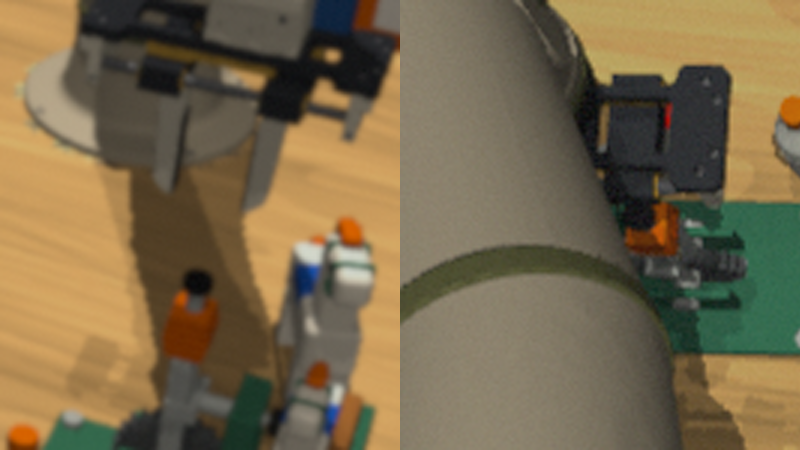

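```bash
python3 -m inch '0 0 0 0 0 0 0.6; 0 0 0 0.001 0 0.04 0.6; 0 0 0 0.001 0 0.08 0.6; 0 0 0 0.001 0 0.11 0.6; 0 0 0 0.001 0 0.13 0.6;0 0 0 0.001 0 0.134 0.6;0 0 0 0.001 0 0.134 0.6;0 0 0 0.001 0 0.134 0.6'; python3 - <<'E'
from h import *
np.set_printoptions(precision=4,suppress=True)
s=arm.state();print(s["ee_pos"],s["tool_rot"],s["ft_force"],s["gripper_width"],s["joint_pos"])
p=arm.read_camera("scene");arm.state()
tcp=s["ee_pos"];Rt=R.from_euler('xyz',s["tool_rot"],degrees=True).as_matrix()
print(proj(p,[tcp+Rt@np.array([0,k*.0279,.011]) for k in(1,-1)]),proj(p,[.5697,.2175,.174]))
c=p["img"][210:310,400:510]; cv2.imwrite("pics/c3.png",cv2.cvtColor(cv2.resize(c,None,fx=6,fy=6,interpolation=cv2.INTER_CUBIC),cv2.COLOR_RGB2BGR))
for i in range(4):
    arm.read_camera("scene"); s=arm.state(); print(s["ee_pos"],s["ft_force"])
E
```

```text
time_s: 5.22
ee_pos: [0.5705, 0.2154, 0.1668]
tool_rot: [-180.0, -0.1, 4.1]
ft_force: [0.5, 1.0, -1.1]
gripper_width: 0.599
grasp_force: 0.0
[0.5705 0.2154 0.1668] [-179.9696   -0.0979    4.083 ] [ 0.4985  1.0069 -1.1264] 0.5992618285783718 [ -14.1688   31.5615  -17.4161  109.8235   13.9672   40.5456 -125.7369]
[[435.9651 273.7223]
 [461.4752 280.7093]] [[450.9004 270.6035]]
[0.5703 0.2154 0.1666] [ 0.5351 -0.4431 -0.7629]
[0.5702 0.2154 0.1664] [-0.0633 -0.113  -0.142 ]
[0.5701 0.2154 0.1662] [-0.9349  0.085   0.296 ]
[0.57   0.2154 0.1661] [-0.1184  0.5461 -0.1932]
```

View pics/c3.png

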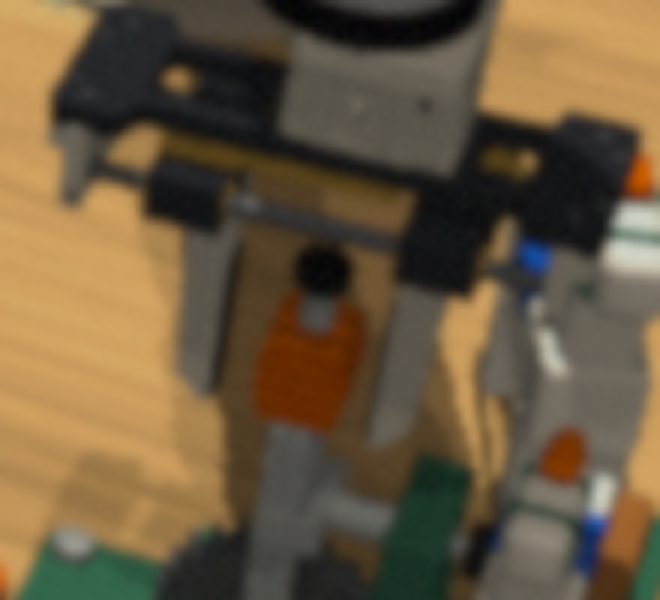

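```bash
I="python3 -m inch"; f(){ grep -E "ee_pos|force|width" | tr '\n' ' '; echo; }
python3 -m inch '0 0 0 0 0 0 0.4; 0 0 0 0 0 0 0.4; 0 0 0 0 0 0 0.4; 0 0 0 0 0 0 0.4' | f
python3 -m inch '0 0 0 0 0.0005 0 0.4; 0 0 0 0 0.0005 0 0.4'|f
python3 -m inch '0 0 0 0 0.0005 0 0.4; 0 0 0 0 0.0005 0 0.4'|f
python3 -m inch '0 0 0 0 0.0005 0 0.4; 0 0 0 0 0.0005 0 0.4'|f
python3 -m inch '0 0 0 0 0.0005 0 0.4; 0 0 0 0 0.0005 0 0.4'|f
```

```text
ee_pos: [0.5698, 0.2153, 0.1656] ft_force: [-0.4, 0.6, 0.1] gripper_width: 0.401 grasp_force: 0.0 
ee_pos: [0.5698, 0.2152, 0.1656] ft_force: [0.6, 1.6, -1.2] gripper_width: 0.4 grasp_force: 0.7 
ee_pos: [0.5699, 0.2149, 0.1656] ft_force: [-1.4, 2.9, -1.5] gripper_width: 0.397 grasp_force: 1.7 
ee_pos: [0.5699, 0.2146, 0.1656] ft_force: [-1.2, 5.2, -1.0] gripper_width: 0.403 grasp_force: 2.5 
ee_pos: [0.5699, 0.2145, 0.1657] ft_force: [0.0, 4.7, -2.0] gripper_width: 0.405 grasp_force: 3.0
```

```bash
f(){ grep -E "ee_pos|force|width|rot" | tr '\n' ' '; echo; }
python3 -m inch '0 0 0 0 -0.002 0 0.4; 0 0 0 0 -0.004 0 0.4; 0 0 0 0 -0.004 0 0.4;0 0 0 0 -0.004 0 0.4'|f
python3 -m inch '0 0 0 0 0 0 0.37; 0 0 0 0 0 0 0.37; 0 0 0 0 0 0 0.37'|f
python3 -m inch '0 0 0 0 0 0 0.35; 0 0 0 0 0 0 0.35; 0 0 0 0 0 0 0.35'|f
```

```text
ee_pos: [0.5698, 0.2169, 0.1656] tool_rot: [180.0, 0.0, 4.1] ft_force: [0.3, -0.5, 0.2] gripper_width: 0.399 grasp_force: 0.0 
ee_pos: [0.5697, 0.2173, 0.1656] tool_rot: [180.0, 0.0, 4.1] ft_force: [0.1, -0.7, -1.0] gripper_width: 0.37 grasp_force: 0.0 
ee_pos: [0.5697, 0.2175, 0.1656] tool_rot: [-180.0, 0.0, 4.1] ft_force: [-0.1, 0.3, -0.5] gripper_width: 0.352 grasp_force: 0.5
```

```bash
f(){ grep -E "ee_pos|force|width|rot" | tr '\n' ' '; echo; }
python3 -m inch '0 0 0 0 0.0003 0 0.34; 0 0 0 0 0.0003 0 0.34'|f
python3 -m inch '0 0 0 0 0 0 0.3; 0 0 0 0 0 0 0.25; 0 0 0 0 0 0 0'|f
for i in 1 2 3 4 5 6; do python3 -m inch '0 0 0 0 0 0 0; 0 0 0 0 0 0 0'|f; done
```

```text
ee_pos: [0.5697, 0.2176, 0.1656] tool_rot: [-180.0, -0.0, 4.1] ft_force: [-0.7, 2.2, -0.2] gripper_width: 0.343 grasp_force: 3.9 
ee_pos: [0.5697, 0.2175, 0.1656] tool_rot: [-180.0, -0.0, 4.1] ft_force: [-0.5, 5.1, -1.7] gripper_width: 0.336 grasp_force: 30.0 
ee_pos: [0.5697, 0.2175, 0.1656] tool_rot: [-180.0, -0.0, 4.1] ft_force: [-0.6, 5.4, -0.9] gripper_width: 0.337 grasp_force: 30.0 
ee_pos: [0.5697, 0.2175, 0.1656] tool_rot: [-180.0, -0.0, 4.1] ft_force: [-0.8, 4.5, -1.1] gripper_width: 0.336 grasp_force: 30.0 
ee_pos: [0.5698, 0.2175, 0.1656] tool_rot: [-180.0, -0.0, 4.1] ft_force: [-0.6, 5.3, -1.2] gripper_width: 0.338 grasp_force: 30.0 
ee_pos: [0.5697, 0.2175, 0.1656] tool_rot: [-180.0, -0.0, 4.1] ft_force: [-1.0, 5.3, -0.7] gripper_width: 0.337 grasp_force: 30.0 
ee_pos: [0.5697, 0.2175, 0.1656] tool_rot: [-180.0, -0.0, 4.1] ft_force: [0.2, 4.7, -0.9] gripper_width: 0.337 grasp_force: 30.0 
ee_pos: [0.5697, 0.2175, 0.1656] tool_rot: [-180.0, -0.0, 4.1] ft_force: [-1.1, 4.2, -2.3] gripper_width: 0.333 grasp_force: 30.0
```

```bash
cat > r.py <<'E'
from h import *
a=np.deg2rad(4.1); Y=np.array([-np.sin(a),np.cos(a),0]); F=[];P=[];T=[]
for i in range(4):
    arm.read_camera("scene"); s=arm.state(); F.append(s["ft_force"]); P.append(s["ee_pos"]); T.append(s["wrist_torque"])
F=np.mean(F,0);P=np.mean(P,0)
print("push %.2f N  fz %.2f  y %.3f mm z %.3f mm grip %.0f mx %.2f t %.1f"%(-F@Y,F[2],(P-[.57,.2175,0])@Y*1e3,P[2]*1e3,s["grasp_force"],np.mean(T,0)[0],s["time_s"]))
E
python3 r.py
python3 -m inch '0 0 0 0 -0.0005 0 0;0 0 0 0 -0.0005 0 0'>/dev/null; python3 r.py
python3 -m inch '0 0 0 0 -0.0005 0 0;0 0 0 0 -0.0005 0 0'>/dev/null; python3 r.py
python3 -m inch '0 0 0 0 -0.0005 0 0;0 0 0 0 -0.0005 0 0'>/dev/null; python3 r.py
python3 -m inch '0 0 0 0 -0.0005 0 0;0 0 0 0 -0.0005 0 0'>/dev/null; python3 r.py
```

```text
push -5.62 N  fz -1.27  y 0.011 mm z 165.629 mm grip 30 mx 1.21 t 10.6
push -4.33 N  fz -0.41  y 0.062 mm z 165.628 mm grip 30 mx 1.06 t 11.0
push -2.02 N  fz 0.82  y 0.220 mm z 165.612 mm grip 30 mx 0.57 t 11.4
push 0.82 N  fz 1.90  y 0.454 mm z 165.594 mm grip 30 mx -0.22 t 11.9
push 5.01 N  fz 4.10  y 0.764 mm z 165.595 mm grip 30 mx -1.25 t 12.3
```

```bash

python3 -m inch '0 0 0 0 -0.0003 0 0;0 0 0 0 -0.0003 0 0'>/dev/null; python3 r.py
python3 -m inch '0 0 0 0 -0.0003 0 0;0 0 0 0 -0.0003 0 0'>/dev/null; python3 r.py
python3 -m inch '0 0 0 0 -0.0003 0 0;0 0 0 0 -0.0003 0 0'>/dev/null; python3 r.py
```

```text
push 5.56 N  fz 5.03  y 0.866 mm z 165.583 mm grip 30 mx -1.57 t 12.8
push 6.66 N  fz 4.83  y 0.922 mm z 165.587 mm grip 30 mx -1.70 t 13.2
push 7.24 N  fz 4.91  y 1.000 mm z 165.580 mm grip 30 mx -1.87 t 13.7
```

```bash

python3 -m inch '0 0 0 0 -0.0004 0 0;0 0 0 0 -0.0004 0 0;0 0 0 0 -0.0004 0 0'>/dev/null; python3 r.py
python3 -m inch '0 0 0 0 -0.0004 0 0;0 0 0 0 -0.0004 0 0;0 0 0 0 -0.0004 0 0'>/dev/null; python3 r.py
python3 -m inch '0 0 0 0 -0.0004 0 0;0 0 0 0 -0.0004 0 0;0 0 0 0 -0.0004 0 0'>/dev/null; python3 r.py
```

```text
push 8.08 N  fz 5.61  y 1.053 mm z 165.581 mm grip 30 mx -2.04 t 14.3
push 8.59 N  fz 5.95  y 1.118 mm z 165.588 mm grip 30 mx -2.23 t 14.8
push 9.48 N  fz 6.69  y 1.206 mm z 165.564 mm grip 30 mx -2.42 t 15.4
```

```bash

python3 -m inch '0 0 0 0 -0.0004 0 0;0 0 0 0 -0.0004 0 0;0 0 0 0 -0.0004 0 0'>/dev/null; python3 r.py
python3 -m inch '0 0 0 0 -0.0004 0 0;0 0 0 0 -0.0004 0 0;0 0 0 0 -0.0004 0 0'>/dev/null; python3 r.py
python3 -m inch '0 0 0 0 -0.0004 0 0;0 0 0 0 -0.0004 0 0;0 0 0 0 -0.0004 0 0'>/dev/null; python3 r.py
```

```text
push 10.40 N  fz 6.81  y 1.267 mm z 165.567 mm grip 30 mx -2.63 t 16.0
push 12.06 N  fz 7.38  y 1.340 mm z 165.575 mm grip 30 mx -2.84 t 16.6
push 12.00 N  fz 7.68  y 1.432 mm z 165.563 mm grip 30 mx -3.04 t 17.1
```

```bash

python3 -m inch '0 0 0 0 -0.0004 0 0;0 0 0 0 -0.0004 0 0;0 0 0 0 -0.0004 0 0'>/dev/null; python3 r.py
python3 -m inch '0 0 0 0 -0.0004 0 0;0 0 0 0 -0.0004 0 0;0 0 0 0 -0.0004 0 0'>/dev/null; python3 r.py
```

```text
push 12.90 N  fz 8.00  y 1.494 mm z 165.565 mm grip 30 mx -3.22 t 17.7
push 13.16 N  fz 8.75  y 1.566 mm z 165.561 mm grip 30 mx -3.41 t 18.3
```

```bash

python3 -m inch '0 0 0 0 -0.0004 0 0;0 0 0 0 -0.0004 0 0;0 0 0 0 -0.0004 0 0'>/dev/null; python3 r.py
python3 -m inch '0 0 0 0 -0.0004 0 0;0 0 0 0 -0.0004 0 0;0 0 0 0 -0.0004 0 0'>/dev/null; python3 r.py
```

```text
push 14.64 N  fz 9.10  y 1.649 mm z 165.542 mm grip 30 mx -3.63 t 18.9
push 15.97 N  fz 9.28  y 1.714 mm z 165.545 mm grip 30 mx -3.81 t 19.4
```

```bash

python3 -m inch '0 0 0 0 -0.0004 0 0;0 0 0 0 -0.0004 0 0;0 0 0 0 -0.0004 0 0'>/dev/null; python3 r.py
python3 -m inch '0 0 0 0 -0.0004 0 0;0 0 0 0 -0.0004 0 0;0 0 0 0 -0.0004 0 0'>/dev/null; python3 r.py
```

```text
push 16.55 N  fz 9.62  y 1.791 mm z 165.526 mm grip 30 mx -3.99 t 20.0
push 17.31 N  fz 9.75  y 1.916 mm z 165.541 mm grip 30 mx -4.19 t 20.6
```

```bash

python3 -m inch '0 0 0 0 -0.0003 0 0;0 0 0 0 -0.0003 0 0;0 0 0 0 -0.0003 0 0'>/dev/null; python3 r.py
```

```text
push 17.34 N  fz 10.05  y 2.024 mm z 165.531 mm grip 30 mx -4.33 t 21.2
```

```bash

python3 -m inch '0 0 0 0 -0.0003 0 0;0 0 0 0 -0.0003 0 0;0 0 0 0 -0.0003 0 0'>/dev/null; python3 r.py
```

```text
push 17.93 N  fz 10.40  y 2.108 mm z 165.519 mm grip 30 mx -4.48 t 21.8
```

```bash

python3 -m inch '0 0 0 0 0 0 0;0 0 0 0 0 0 0;0 0 0 0 0 0 0; 0 0 0 0 0 0 0;0 0 0 0 0 0 0;0 0 0 0 0 0 0'>/dev/null; python3 r.py
```

```text
push 18.14 N  fz 10.31  y 2.116 mm z 165.529 mm grip 30 mx -4.49 t 22.7
```

```bash

python3 -m inch '0 0 0 0 0 -0.0005 0;0 0 0 0 0 -0.001 0;0 0 0 0 0 -0.001 0'>/dev/null; python3 r.py
python3 -m inch '0 0 0 0 0 -0.0005 0;0 0 0 0 0 -0.001 0;0 0 0 0 0 -0.001 0'>/dev/null; python3 r.py
```

```text
push 17.33 N  fz 1.59  y 1.994 mm z 165.617 mm grip 30 mx -4.19 t 23.3
push 16.25 N  fz -5.27  y 2.050 mm z 165.841 mm grip 30 mx -3.85 t 23.9
```

```bash

python3 -m inch '0 0 0 0 0 -0.0005 0;0 0 0 0 0 -0.0005 0;0 0 0 0 0 -0.0005 0'>/dev/null; python3 r.py
python3 -m inch '0 0 0 0 0 -0.0005 0;0 0 0 0 0 -0.0005 0;0 0 0 0 0 -0.0005 0'>/dev/null; python3 r.py
```

```text
push 16.25 N  fz -6.21  y 2.053 mm z 166.290 mm grip 30 mx -3.81 t 24.4
push 16.48 N  fz -6.12  y 2.028 mm z 166.783 mm grip 30 mx -3.80 t 25.0
```

```bash

python3 -m inch '0 0 0 0 0 -0.001 0;0 0 0 0 0 -0.002 0;0 0 0 0 0 -0.003 0'>/dev/null; python3 r.py
python3 -m inch '0 0 0 0 0 -0.001 0;0 0 0 0 0 -0.002 0;0 0 0 0 0 -0.003 0;0 0 0 0 0 -0.004 0;0 0 0 0 0 -0.0045 0;0 0 0 0 0 -0.0045 0'>/dev/null; python3 r.py
```

```text
push 16.01 N  fz -7.35  y 2.044 mm z 169.742 mm grip 30 mx -3.78 t 25.6
push 15.63 N  fz -8.92  y 2.142 mm z 174.005 mm grip 30 mx -3.65 t 26.5
```

```bash
cat > a.py <<'E'
from h import *
a=np.deg2rad(4.1); Y=np.array([-np.sin(a),np.cos(a),0])
arm.read_camera("scene"); s=arm.state(); Rt=R.from_euler('xyz',s["tool_rot"],degrees=True)
# axle from the clamped state: TCP at y 2.1 mm ahead of (.57,.2175) when lever at ~0
yy=(s["ee_pos"]-[.57,.2175,0])@Y-.0020; z=s["ee_pos"][2]-.052
zt=-Rt.apply([0,0,1])
th=np.arctan2(-zt@Y,zt[2]); g=np.array([yy,z])+.008*np.array([-np.sin(th),np.cos(th)])
print("tool tilt %.2f deg; grasp pt: angle %.2f deg r %.2f mm"%(np.rad2deg(th),np.rad2deg(np.arctan2(-g[0],g[1])),np.hypot(*g)*1e3), "F tool",Rt.inv().apply(s["ft_force"]).round(2),s["tool_rot"].round(2),s["grasp_force"],s["time_s"])
E
python3 a.py
python3 -m inch '1 0 0 0 0.0021 0.00002 0;2 0 0 0 0.0043 0.00007 0;3 0 0 0 0.0064 0.00017 0;4.5 0 0 0 0.0096 0.0004 0;6 0 0 0 0.01275 0.0007 0;7.5 0 0 0 0.0159 0.001 0;9 0 0 0 0.0191 0.0015 0; 9 0 0 0 0.0191 0.0015 0'; python3 a.py
```

```text
tool tilt -0.40 deg; grasp pt: angle -0.08 deg r 130.01 mm F tool [ 4.83 15.66  9.16] [179.6    0.18   3.92] 30.002137273550034 26.575
time_s: 27.58
ee_pos: [0.5705, 0.2053, 0.1738]
tool_rot: [-171.0, 0.1, 4.0]
ft_force: [2.5, -3.9, -8.3]
gripper_width: 0.339
grasp_force: 30.0
tool tilt 8.98 deg; grasp pt: angle 6.65 deg r 130.83 mm F tool [3.31 5.47 8.26] [-1.7102e+02  5.0000e-02  4.0700e+00] 29.99788991175592 27.625
```

```bash

python3 -m inch '2.25 0 0 0 0.0054 0.0004 0;4.5 0 0 0 0.0108 0.0006 0;6.75 0 0 0 0.0164 0.001 0;9 0 0 0 0.0216 0.0016 0;11.25 0 0 0 0.0271 0.0025 0;13.5 0 0 0 0.0325 0.0036 0;15.75 0 0 0 0.0377 0.0049 0;18 0 0 0 0.043 0.0065 0;18 0 0 0 0.043 0.0065 0;18 0 0 0 0.043 0.0065 0'; python3 a.py
```

```text
time_s: 28.88
ee_pos: [0.5731, 0.1666, 0.162]
tool_rot: [-153.0, -0.0, 4.2]
ft_force: [-0.0, 5.4, -6.6]
gripper_width: 0.337
grasp_force: 30.0
tool tilt 27.02 deg; grasp pt: angle 25.81 deg r 130.13 mm F tool [-0.08 -1.27  8.05] [-1.5298e+02 -1.0000e-02  4.2000e+00] 30.007835179567337 28.925
```

```bash

python3 -m inch '0.5 0 0 0 0.0025 0 0;1 0 0 0 0.005 0 0;1 0 0 0 0.005 0.002 0;1 0 0 0 0.005 0.004 0;1 0 0 0 0.005 0.006 0;1 0 0 0 0.005 0.007 0;1 0 0 0 0.005 0.007 0'; python3 a.py
```

```text
time_s: 29.8
ee_pos: [0.5734, 0.1647, 0.1536]
tool_rot: [-152.0, -0.0, 4.2]
ft_force: [-2.4, 5.1, -2.0]
gripper_width: 0.335
grasp_force: 30.0
tool tilt 28.02 deg; grasp pt: angle 28.40 deg r 123.51 mm F tool [-1.69 -4.13  4.03] [-1.5198e+02 -2.0000e-02  4.1700e+00] 29.999844431877136 29.85
```

```bash

python3 -m inch '1 0 0 0 0.002 0.0005 0;2 0 0 0 0.004 0.001 0;2 0 0 0 0.005 0.0015 0;2 0 0 0 0.005 0.0015 0'; python3 a.py
```

```text
time_s: 30.35
ee_pos: [0.5738, 0.1611, 0.1513]
tool_rot: [-149.9, -0.0, 4.2]
ft_force: [-7.0, 0.6, 17.7]
gripper_width: 0.333
grasp_force: 30.0
tool tilt 30.11 deg; grasp pt: angle 30.49 deg r 123.27 mm F tool [ -6.11 -10.3  -14.63] [-1.4989e+02 -5.0000e-02  4.1600e+00] 30.005342066287994 30.4
```

```bash

python3 -m inch '0 0 0 0 -0.001 -0.0015 0;0 0 0 0 -0.001 -0.0015 0.4;0 0 0 0 -0.001 -0.0015 0.6;0 0 0 0 -0.001 -0.0015 0.6;0 0 0 0 -0.001 -0.0015 0.6;0 0 0 0 -0.001 -0.02 0.6;0 0 0 0 -0.001 -0.05 0.6;0 0 0 0 -0.001 -0.09 0.6;0 0 0 0 -0.001 -0.12 0.6;0 0 0 0 -0.001 -0.12 0.6'; python3 - <<'E'
from h import *
np.set_printoptions(precision=4,suppress=True)
P={n:arm.read_camera(n) for n in("scene","top")}
save(P["scene"],"scene4.png")
for t in("neck","collar","horse"):
    A={n:arm.pinpoint(P[n],t) for n in P}
    for a in A["top"]:
        for b in A["scene"]:
            e1,d1=ray(P["top"],a["pixel"]);e2,d2=ray(P["scene"],b["pixel"])
            s=np.linalg.lstsq(np.c_[d1,-d2],e2-e1,rcond=None)[0]
            x1=e1+s[0]*d1;x2=e2+s[1]*d2
            if np.linalg.norm(x1-x2)<.02: print(t,(x1+x2)/2,np.linalg.norm(x1-x2))
for n,p in P.items():
    X,u,v=cloud(p); w=(X[:,0]>.56)&(X[:,0]<.66)&(X[:,1]>.28)&(X[:,1]<.35)&(X[:,2]>.16)&(X[:,2]<.2);q=X[w]
    if w.sum()>20: print(n," head",len(q),cv2.minAreaRect((q[:,:2]*1000).astype(np.float32)))
p=P["scene"]; c=p["img"][220:380,370:530]; cv2.imwrite("pics/c4.png",cv2.cvtColor(cv2.resize(c,None,fx=3.7,fy=3.7,interpolation=cv2.INTER_CUBIC),cv2.COLOR_RGB2BGR))
s=arm.state(); print(s["ee_pos"],s["joint_pos"],s["ft_force"])
E
```

```text
time_s: 31.65
ee_pos: [0.5794, 0.0997, 0.2551]
tool_rot: [-150.1, -0.2, 4.0]
ft_force: [0.1, -0.4, 0.4]
gripper_width: 0.602
grasp_force: 0.0
neck [0.4082 0.2873 0.1437] 0.009449671083992488
neck [0.5907 0.3119 0.1565] 0.00047777027430830906
collar [0.5663 0.1546 0.1496] 0.0005665018140505667
horse [0.565  0.3138 0.0535] 0.006167471944493842
horse [0.546  0.2972 0.1382] 0.01660956790570678
horse [0.3741 0.2817 0.0077] 0.002192161920791544
scene  head 295 ((602.4059448242188, 313.0428771972656), (63.577789306640625, 24.50571060180664), 2.1080212593078613)
top  head 366 ((598.90771484375, 313.2138671875), (60.83250045776367, 25.71360206604004), 7.219354152679443)
[0.5777 0.1014 0.2531] [ 32.3462  33.732  -47.8292 108.5338  -7.9583  44.6124 -89.8891] [0.0598 0.0806 1.1788]
```

View pics/c4.png

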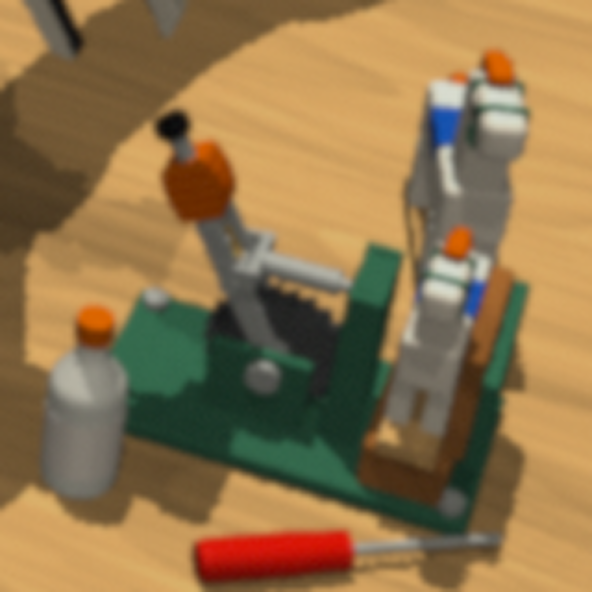

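```bash
python3 - <<'E'
from h import *
np.set_printoptions(precision=4,suppress=True)
for t in [(.58,.16,.30),(.59,.24,.30),(.590,.3130,.28)]: print(tool(t,4.1))
E
```

```text
[-30.0244   0.0763   0.0333   0.0065  -0.0739  -0.0115]
[-30.0244   0.0763   0.0333   0.0223  -0.1424   0.028 ]
[-30.0244   0.0763   0.0333   0.0276  -0.1954   0.0818]
```

```bash
python3 -m inch '-6 0 0 0.003 -0.037 -0.006 0.6;-12 0 0 0.0065 -0.074 -0.0115 0.6;-20 0 0 0.014 -0.108 0.008 0.6;-28 0 0 0.022 -0.142 0.028 0.6;-30 0 0 0.025 -0.17 0.055 0.6;-30 0.08 0 0.0276 -0.1954 0.0818 0.6;-30 0.08 0 0.0276 -0.1954 0.0818 0.6;-30 0.08 0 0.0276 -0.1954 0.0818 0.6'; python3 - <<'E'
from h import *
np.set_printoptions(precision=4,suppress=True)
print(tool((.59,.313,.15),4.1),arm.state()["joint_pos"])
E
```

```text
time_s: 33.05
ee_pos: [0.5905, 0.3119, 0.2801]
tool_rot: [180.0, -0.0, 4.1]
ft_force: [-0.0, 0.0, 0.8]
gripper_width: 0.6
grasp_force: 0.0
[ 0.0478 -0.0338 -0.0177 -0.0005 -0.0012  0.1301] [ -13.7401   30.1549  -29.4085   95.3005   16.7987   58.9709 -134.4871]
```

```bash
python3 -m inch '0 0 0 0 0 0.05 0.6;0 0 0 0 -0.001 0.09 0.6;0 0 0 0 -0.001 0.12 0.6;0 0 0 0 -0.001 0.13 0.6;0 0 0 0 -0.001 0.13 0.6;0 0 0 0 -0.001 0.13 0.45;0 0 0 0 -0.001 0.13 0.35;0 0 0 0 -0.001 0.13 0.28;0 0 0 0 -0.001 0.13 0;0 0 0 0 -0.001 0.13 0;0 0 0 0 -0.001 0.13 0;0 0 0 0 -0.001 0.13 0'; python3 - <<'E'
from h import *
p=arm.read_camera("scene"); print(arm.state()["joint_pos"])
c=p["img"][200:360,400:560]; cv2.imwrite("pics/c5.png",cv2.cvtColor(cv2.resize(c,None,fx=3.7,fy=3.7,interpolation=cv2.INTER_CUBIC),cv2.COLOR_RGB2BGR))
E
```

```text
time_s: 34.55
ee_pos: [0.591, 0.3127, 0.1511]
tool_rot: [179.9, -0.1, 4.1]
ft_force: [-1.0, -3.0, 6.2]
gripper_width: 0.255
grasp_force: 30.0
[ -16.14773162   37.49207898  -26.13632544  102.21403301   22.28230527
   45.41101904 -139.40312462]
```

View pics/c5.png

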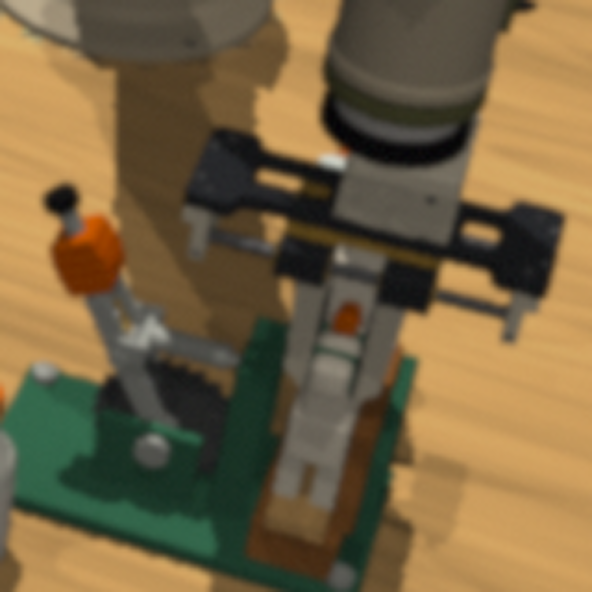

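```bash
python3 -m inch '0 0 0 0 0.001 -0.005 0;0 0 0 0 0.003 -0.02 0;0 0 0 0 0.004 -0.045 0;0 0 0 0 0.005 -0.08 0;0 0 0 0 0.005 -0.115 0;0 0 0 0 0.005 -0.15 0;0 0 0 0 0.005 -0.18 0;0 0 0 0 0.005 -0.205 0;0 0 0 0 0.005 -0.215 0;0 0 0 0 0.005 -0.215 0'; python3 - <<'E'
from h import *
np.set_printoptions(precision=4,suppress=True)
print(arm.state()["joint_pos"])
a=np.deg2rad(4.1)
# neck 28 ahead along x(4.1deg): TCP over mat centre (.5793,-.2038)
m=np.array([.5793,-.2038]); n=m+.028*np.array([np.cos(a),np.sin(a)])
for t in [(*n,.37),(*n,.13)]: print(t,tool(t,4.1))
E
```

```text
time_s: 35.85
ee_pos: [0.5906, 0.3086, 0.366]
tool_rot: [-180.0, -0.1, 4.1]
ft_force: [0.3, -0.1, -2.7]
gripper_width: 0.254
grasp_force: 30.0
[ -12.5508   26.3397  -30.6956   89.1765   14.1686   68.2682 -131.7909]
(np.float64(0.6072283419220664), np.float64(-0.20179807155868482), 0.37) [-0.0219 -0.1171 -0.0111 -0.0198  0.5103 -0.0042]
(np.float64(0.6072283419220664), np.float64(-0.20179807155868482), 0.13) [-0.0219 -0.1171 -0.0111 -0.0203  0.5104  0.2358]
```

```bash
python3 -m inch '0 0 0 0 0.015 0 0;0 0 0 -0.002 0.045 0 0;0 0 0 -0.004 0.09 0 0;0 0 0 -0.006 0.14 0 0;0 0 0 -0.008 0.19 0 0;0 0 0 -0.01 0.24 0 0;0 0 0 -0.012 0.29 0 0;0 0 0 -0.014 0.34 0 0;0 0 0 -0.016 0.39 0 0;0 0 0 -0.018 0.44 0 0;0 0 0 -0.02 0.48 0 0;0 0 0 -0.02 0.5 0 0'>/dev/null; python3 -m inch '0 0 0 0 0.01 0 0;0 0 0 0 0.01 0.03 0;0 0 0 0 0.01 0.07 0;0 0 0 0 0.01 0.11 0;0 0 0 0 0.01 0.15 0;0 0 0 0 0.01 0.18 0;0 0 0 0 0.01 0.195 0;0 0 0 0 0.01 0.2 0;0 0 0 0 0.01 0.2 0;0 0 0 0 0.01 0.2 0'; python3 - <<'E'
from h import *
np.set_printoptions(precision=4,suppress=True)
p=arm.read_camera("scene"); s=arm.state(); print(s["ee_pos"],s["joint_pos"])
save(p,"scene6.png")
c=p["img"][170:330,200:360]; cv2.imwrite("pics/c6.png",cv2.cvtColor(cv2.resize(c,None,fx=3.7,fy=3.7,interpolation=cv2.INTER_CUBIC),cv2.COLOR_RGB2BGR))
E
```

```text
time_s: 38.6
ee_pos: [0.608, -0.2016, 0.1667]
tool_rot: [180.0, -0.2, 4.1]
ft_force: [0.8, 0.6, -1.6]
gripper_width: 0.259
grasp_force: 30.0
[ 0.6079 -0.2017  0.1666] [ 27.8298  33.9915 -22.0318 105.6255  17.7057  43.5837 -89.6255]
```

View pics/c6.png

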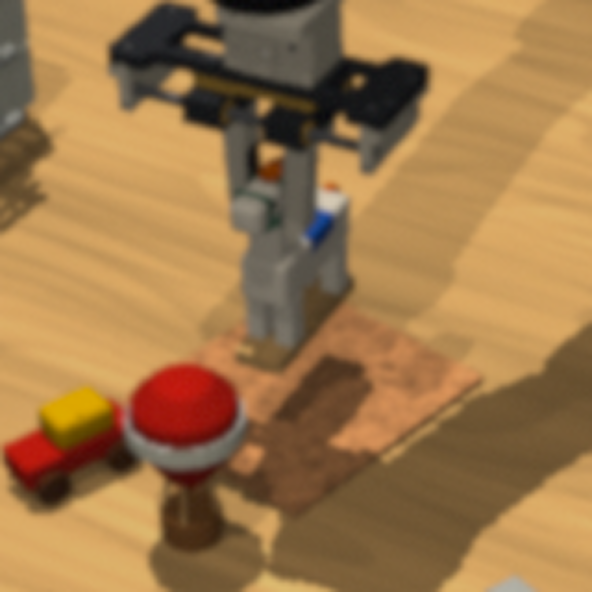

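```bash
python3 -m inch '0 0 0 0 0 0.02 0;0 0 0 0 0 0.04 0;0 0 0 0 0 0.049 0;0 0 0 0 0 0.049 0;0 0 0 0 0 0.049 0' | grep -E "ee|ft"
python3 -m inch '0 0 0 0 0 0.001 0;0 0 0 0 0 0.002 0;0 0 0 0 0 0.003 0;0 0 0 0 0 0.003 0'| grep -E "ee|ft"
python3 -m inch '0 0 0 0 0 0.001 0;0 0 0 0 0 0.002 0;0 0 0 0 0 0.002 0;0 0 0 0 0 0.002 0'| grep -E "ee|ft"
```

```text
ee_pos: [0.6078, -0.2016, 0.1169]
ft_force: [0.3, -0.9, -2.3]
ee_pos: [0.6074, -0.2016, 0.1135]
ft_force: [0.2, -0.4, -1.5]
ee_pos: [0.6074, -0.2016, 0.1115]
ft_force: [-0.5, -0.3, -2.2]
```

```bash
python3 -m inch '0 0 0 0 0 0.0005 0;0 0 0 0 0 0.001 0;0 0 0 0 0 0.001 0;0 0 0 0 0 0.001 0' | grep -E "ee|ft"
python3 -m inch '0 0 0 0 0 0.0005 0;0 0 0 0 0 0.001 0;0 0 0 0 0 0.001 0;0 0 0 0 0 0.001 0'| grep -E "ee|ft"
```

```text
ee_pos: [0.6075, -0.2016, 0.111]
ft_force: [-1.4, 0.6, 5.1]
ee_pos: [0.6076, -0.2016, 0.111]
ft_force: [-4.7, 1.0, 14.9]
```

```bash
python3 -m inch '0 0 0 0 0 -0.0008 0;0 0 0 0 0 -0.0012 0;0 0 0 0 0 -0.0012 0' | grep -E "ee|ft"
python3 -m inch '0 0 0 0 0 0 0.3;0 0 0 0 0 0 0.36;0 0 0 0 0 0 0.5;0 0 0 0 0 0 0.55;0 0 0 0 0 0 0.55;0 0 0 0 0 -0.02 0.55;0 0 0 0 0 -0.05 0.55;0 0 0 0 0 -0.09 0.55;0 0 0 0 0 -0.13 0.55;0 0 0 0 0 -0.17 0.55;0 0 0 0 0 -0.2 0.55;0 0 0 0 0 -0.2 0.55'; python3 - <<'E'
from h import *
np.set_printoptions(precision=4,suppress=True)
p=arm.read_camera("scene"); save(p,"scene7.png")
h=arm.pinpoint(p,"horse"); print([(atz(p,x["pixel"],.006),x["pixel"],x["confidence"]) for x in h])
for t in("neck","collar"): print(t,[(x["pixel"],x["confidence"]) for x in arm.pinpoint(p,t)])
E
```

```text
ee_pos: [0.6075, -0.2016, 0.111]
ft_force: [-2.3, -0.0, 7.4]
time_s: 43.15
ee_pos: [0.6082, -0.2015, 0.3148]
tool_rot: [179.9, -0.4, 4.1]
ft_force: [-0.2, -0.1, -1.0]
gripper_width: 0.552
grasp_force: 0.0
[(array([ 0.5859, -0.2036,  0.006 ]), [279.6, 275.7], 0.88), (array([0.3661, 0.2802, 0.006 ]), [491.6, 287.5], 0.71)]
neck [([274.1, 244.8], 0.94), ([500.6, 256.3], 0.74), ([249.2, 312.8], 0.57), ([279.8, 273.6], 0.34)]
collar [([422.2, 268.9], 0.88), ([312.6, 365.3], 0.37)]
```

View pics/scene7.png

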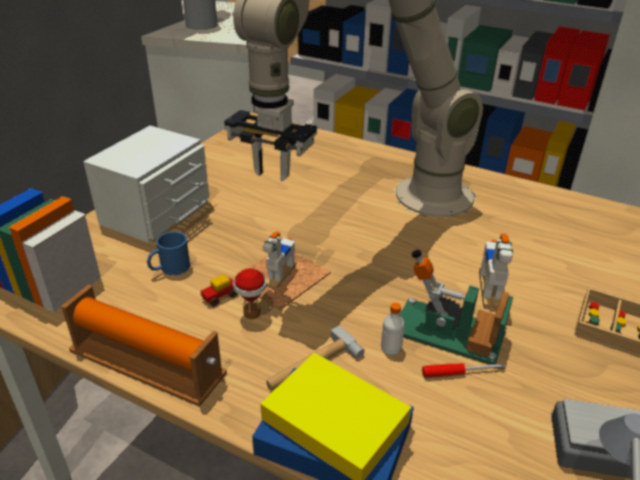

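The horse stands upright on the mat at (280,275), about 7 mm from the centre. The lever leans back at (425,270), and the bystanders haven't moved. Handing in.

```bash
python3 -c "
from rig import arm
print(arm.finish_job())"
```

```text
the job is handed in; nothing more can be done
None
```

The job is handed in: the horse is out of the clamp and stands upright about 7 mm from the mat's centre, and the lever leans back about 30° with the pawl down in the second tooth; no verdict came back.

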